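# Trip the hidden catch of a locked gauge drawer

## Task

The gauge drawer's electric lock is dead. Take the screwdriver standing in the wooden tool block, push its shaft squarely through the release slot in the drawer unit's sloped face, feel along the slot for the spring catch behind it and press the catch in, without forcing anything, until the drawer springs out. Then stand the screwdriver back in the tool block, all the way down in a bore, let it go, leave the drawer out and do not disturb the things lying around.

Things in the scene. Friction and masses are not known exactly. Their poses are not given: they have to be found in the camera images.
- drawer_unit: fixed grey steel case, desk-shaped, 140 mm wide (y), 170 mm deep, 137 mm high. Origin on the bench below the middle of the release slot; own +x points to its back, the drawer front faces -x (60 mm from the origin). Its upper front is a flat face sloping 35 degrees from horizontal, rising to the back from z = 60 mm; outward normal, own axes: (-sin 35, 0, cos 35)
- slot_mouth (a point): middle of the release slot at the outer surface of the sloped face, 102 mm above the bench; axes as the unit's (not tilted). Slot: 40 mm long along the unit's y, 10 mm wide up the slope, straight walls 12 mm deep, square to the sloped face, so a shaft must go in along the face's normal, 35 degrees from vertical. Beside the catch a shaft meets nothing down to 35 mm below the mouth
- catch (a joint): how far the hidden rocking spring catch is pressed, rad: 0 at rest, lets the drawer go at about 0.2, hard stop 0.36. Its push pad, 10 mm wide, lies 20 mm below the slot's mouth (along the normal), at an unknown place: its middle is up to 12 mm either side of the slot's middle. It yields to 4 to 8 N, lets go 5 to 6 mm in, stops 9 mm in
- tray (a joint): how far the drawer has come out, m: about 0 latched, 0.045 fully sprung out. Its own spring (3 to 5 N) drives it towards the unit's -x, within half a second of the catch letting go; until then the catch blocks it
- tray_pull (a point): middle of the small steel bar handle on the aluminium drawer front, 32 mm above the bench; moves with the drawer
- screwdriver: loose screwdriver, plain round 6 mm steel shaft, 183 mm long in all, about 70 g. Own +y runs from tip to handle end; middle line at own x = 0, z = 11.5 mm. Handle y = 2 to 92 mm, 27 mm across own x, 23 mm across z; 18 mm collar down to y = -12 mm, then bare shaft to y = -91.5 mm. At the start it stands upright in a bore of the block, on its collar
- screwdriver_tip (a point): end of the screwdriver's shaft, on its middle line; axes as the screwdriver's
- screwdriver_grip (a point): point on the middle line of the handle, 37 mm below the handle's end and 146.5 mm from the tip; a good place to grip from above, fingers closing along own z or x
- tool_block: fixed block of wood 60 x 120 x 95 mm (x, y, z) with two equal upright bores 11.5 mm wide and 88 mm deep, 56 mm apart along its y. Origin under its middle, on the bench
- bore_a (a point): middle of the mouth of the bore at the block's +y end, on its top face, 95 mm above the bench; the screwdriver starts here. When it is all the way down its tip is 79.5 mm below this point
- bore_b (a point): the same for the bore at the block's -y end, empty
- battery_pack: loose bystander: blue battery pack 35 x 166 x 28 mm with leads, lying between the drawer unit and the block; origin under its middle, own y along it
- black_tape: loose bystander: roll of black tape, 58 mm across, 19 mm high, lying flat; origin under its middle
- grease_tin: loose bystander: round tin 65 mm across, 39 mm high; origin under its middle

How it is judged (in metres and radians):
On the way, in this order (a step that is already met when the one before it is completed fails the run):
1. the screwdriver is lifted clear of the tool block (height (world z) of screwdriver_tip above 0.1 m), for 0.1 s.
2. the drawer has sprung out while the screwdriver's tip is through the release slot (value of joint tray above 0.01 m and distance between screwdriver_tip and slot_mouth below 0.04 m and z of screwdriver_tip in the frame of slot_mouth below -0.01 m).
At the end, for the whole second after the job is handed in: the drawer stands out by more than 35 mm; the screwdriver stands upright (within 7 degrees) in a bore of the tool block, tip within 8 mm of the bore's middle line and lower than 22 mm above the bench (fully down is about 15 mm), released and still (value of joint tray above 0.035 m and (horizontal distance between screwdriver_tip and bore_a below 0.008 m or horizontal distance between screwdriver_tip and bore_b below 0.008 m) and height (world z) of screwdriver_tip below 0.022 m and angle between screwdriver's own y axis and vertical below 0.12 rad and linear speed of screwdriver below 0.02 m/s); the robot touches nothing.
It fails at once if the screwdriver is forced against the drawer unit with more than 40 N (contact force between screwdriver and drawer_unit above 40 N).
It fails at once if the battery pack, the tape or the grease tin is pushed more than 30 mm (distance of any of battery_pack, black_tape, grease_tin from where it was at the start of the episode above 0.03 m).
It also fails if it takes over 58 s, if anything falls off the work surface, if the arm or the gripper's body presses on something with over 40 N, if the wrist force passes 120 N, or if a joint passes its speed limit or range.

## Robot

A 6-joint arm with a two-finger parallel gripper is mounted at the origin on a cart in front of the work surface, level with it; the furniture and walls round the work are solid. World frame = base frame: x ahead of the robot, y to its left, z up, the work surface at z = 0. Lengths are in m, angles in degrees, forces in N, time in s.
With the tool pointing down it reaches from about 0.325 to 0.925 m from the base axis. Payload 3.1 kg.
Tool frame: the origin (TCP) lies between the finger pads; the fingertips stand 17 mm ahead of it and the grasp point (between the pads) lies 2 mm behind it; z points along the fingers, y is the line along which they close (so a half turn about z gives the same grasp; the last joint's range is limited). The gripper opens to 85 mm and grips with 20 to 120 N. Pads are 22 mm wide; open, the fingers measure 114 mm over their backs; the gripper's body (76 mm by 85 mm) begins 54 mm behind the grasp point. The pads swing forward as they close: fully open they stand 13 mm farther back than shut.
Start: joints at [70.176, 12.427, 92.441, -0, 75.132, -6.429], TCP at [0.145, 0.608, 0.21] pointing down, gripper open.
Joint ranges: [-157.48, 157.48], [-44.54, 120.13], [17.64, 146.25], [-64.5, 244.5], [7.68, 150.69], [-147.95, 147.95]. Speed limits (degrees/s): [159.86, 159.86, 180, 180, 180, 180].

## Interface

Orientations are given as [roll, pitch, yaw] about the fixed x, y, z axes, in that order (R = Rz(yaw) Ry(pitch) Rx(roll)).
In Python, from cell import state, vision, ticket gives the robot as it stands.
- The arm moves only by the tool carry_out, never from a script. Its argument "increments" is a list of rows, each a list of 7 numbers: the shift along the tool's x, y, z in m, then the turn, a rotation vector about the tool's x, y, z in units of 6 degrees (1.0 is 6 degrees), then the closure, from -1 (fully open) to 1 (shut). In form: [[x, y, z, wx, wy, wz, jaw], ...]. A call has 1 to 20 rows; each row is the pose to reach, as a shift and turn from the pose commanded when the call began, along the tool's axes at that moment; what a row does not reach only later rows make up. A row lasts 1/12 s, in which the tool goes at most 41.7 mm and 7.16 degrees, less where a joint would pass 70% of its speed; a pose out of reach is approached as far as the arm can. A call with a gripper value outside its range is refused whole. The fingers move at their own pace and stop on an object; "force" is the grip in N (left out, the last holds). Time passes only in rows, so rows that repeat a pose let the fingers close. It gives the time, the measured TCP pose, the force, the opening and the grip force at its end, in the units of the state.
- state(): the state, without advancing time (a new reading comes with each control period).
- vision.grab_frame(name): name is "side" or "top" or "wrist"; returns a dict with "image" (384x512x3 uint8, blue, green, red), "depth" (384x512 float32, m along the optical axis (not along the pixel's ray), 0 where there is no reading), "K" (3x3 intrinsics, pixels), "position" and "orientation" of the camera in the world; the wrist camera has in their place "hand_eye" (4x4, takes a point from camera to tool coordinates, whose origin is the TCP and whose axes are the flange's). Camera axes: x right, y up, looking along -z (the intrinsics and any distortion apply to the point x, -y, -z); pixel columns grow to the right and rows downward; lengths in m; the calibration is good to about 2 mm. A picture is of the moment at which its call begins: read the wrist's pose just before it.
- ticket.job_done(): hands the job in; it is judged then, once.
Trained networks look in a picture, given as the dict that the camera call returned (one of the last four; its "shot" number tells which), for a name from the list of things; names that differ only in an ending like _2 or _b are one class to them, and where a whole thing is asked for, a point or a joint stands for the part that bears it (a point fixed in the world has none). Each returns a list of dicts, best first, with "conf" (0 to 1); they miss things now and then, are a little off and sometimes report something else, mostly with a low value. They report only what shows in the picture. A call takes as long as a camera call.
- vision.recognise(thing, picture): "centre" ([x, y, z] in m, in world coordinates, good to about 4 mm: the middle of the surface that is visible of it).
- vision.trace(thing, picture): "pixels" (384x512 bool, what is visible of it).
- vision.spot_point(thing, picture): "centre" ([x, y, z] in m, in world coordinates, good to about 4 mm: a listed point, or the origin of a listed thing).
The state is a dict: "time_s": time; "joint_pos": joint angles; "joint_velocities": joint speeds; "joint_efforts": joint torques, N m; "ee_pos": TCP position; "orientation": TCP orientation; "force": force on the tool from outside, world axes, zero at the start; "torque": the same for the moment, N m; "opening": finger opening in m; "grip_force": force on a finger pad.
Only numpy, scipy, OpenCV 4.12 (cv2) and the standard library are available. Lean on these libraries where they do the work, as an engineer would, in place of code of your own. Each camera call takes 0.05 s, during which the arm holds its last target. There are 200 camera calls.

## Working session

There is one attempt and no reset: what is moved stays moved. The work goes in short steps, Python scripts to look and compute and a tool call to move; the robot and the scene stay as the last step left them, time stands still between calls to the robot, and variables do not carry over. Pictures are saved under pics/ and viewed, at most 10 in all, crops included, and the job is handed in when it is done.

Besides the shell and the picture viewer there is one more tool, called after ">>>" by a JSON object that holds its "name" and its "arguments". carry_out: Moves the arm, as the interface text tells. Its arguments: {"type":"object","properties":{"increments":{"type":"array","items":{"type":"array","items":{"type":"number"}}},"force":{"type":"number"}},"required":["increments"]}

```bash
mkdir -p pics
cat > h.py <<'E'
import numpy as np, cv2
from scipy.spatial.transform import Rotation as Ro
from cell import state, vision, ticket
def tcp(s=None):
    s=s or state(); return np.array(s["ee_pos"]),Ro.from_euler('xyz',s["orientation"],degrees=True)
def cloud(f,mask=None,T=None):
    d=f["depth"];m=d>0
    if mask is not None:m&=mask
    v,u=np.nonzero(m);z=d[v,u];K=f["K"]
    p=np.c_[(u-K[0,2])/K[0,0]*z,-(v-K[1,2])/K[1,1]*z,-z]
    if "position" in f:
        o=np.array(f["orientation"]);R=o if o.shape==(3,3) else Ro.from_euler('xyz',o,degrees=True).as_matrix()
        return p@R.T+np.array(f["position"])
    H=np.array(f["hand_eye"]);p=p@H[:3,:3].T+H[:3,3];t,R=T
    return R.apply(p)+t
E
python3 - <<'E'
from h import *
print(state())
for n in("top","side"):
    f=vision.grab_frame(n);cv2.imwrite(f"pics/{n}0.png",f["image"]);print(n,f.get("position"),f.get("orientation"),f["K"].tolist(),[k for k in f])
    for t in("slot_mouth","tray_pull","screwdriver_grip","bore_a","bore_b","drawer_unit","tool_block","battery_pack","black_tape","grease_tin"):
        print(t,[(np.round(r["centre"],4).tolist(),round(r["conf"],2)) for r in vision.spot_point(t,f)[:2]])
E
```

```text
{'time_s': 0.0, 'joint_pos': array([ 7.01748858e+01,  1.24768743e+01,  9.25313748e+01, -9.51061836e-04,
        7.51346794e+01, -6.42877402e+00]), 'joint_velocities': array([ 0.07947222, -0.07175295,  0.06133053, -0.0041708 , -0.07428076,
       -0.03091279]), 'joint_efforts': array([-2.65536810e-04, -3.96841192e+01, -3.03858125e+01, -1.14586701e-04,
        9.56704316e-03,  4.28407262e-06]), 'ee_pos': array([0.14447967, 0.60713922, 0.20854072]), 'orientation': array([-1.79857867e+02, -1.50905509e-02,  1.66603886e+02]), 'force': array([ 0.13838121, -0.10230152,  0.78727463]), 'torque': array([-0.02130995, -0.027403  ,  0.02066417]), 'grip_force': 0.0, 'opening': 0.08585434238771221}
top [0.33437888 0.02735314 1.2493445 ] [ 7.34590355e+00 -2.80228641e-02 -9.06860014e+01] [[448.8326380756776, 0.0, 256.5637021619163], [0.0, 448.8326380756776, 191.84923494391887], [0.0, 0.0, 1.0]] ['image', 'depth', 'K', 'position', 'orientation', 'shot']
slot_mouth [([0.5728, -0.2422, 0.1014], 0.64)]
tray_pull [([0.4938, -0.2555, 0.0329], 0.54)]
screwdriver_grip [([0.5251, 0.2381, 0.1598], 0.62)]
bore_a
[... 463 characters left out ...]
 [[354.0855026170233, 0.0, 248.61182725795035], [0.0, 354.0855026170233, 191.63277335754307], [0.0, 0.0, 1.0]] ['image', 'depth', 'K', 'position', 'orientation', 'shot']
slot_mouth [([0.5728, -0.242, 0.1015], 0.77), ([0.4946, -0.2492, 0.0321], 0.68)]
tray_pull [([0.4959, -0.2528, 0.0342], 0.64)]
screwdriver_grip []
bore_a [([0.5298, 0.1846, 0.0959], 0.8), ([0.5296, 0.2396, 0.0924], 0.6)]
bore_b [([0.5298, 0.1846, 0.0959], 0.8), ([0.5296, 0.2396, 0.0924], 0.6)]
drawer_unit [([0.5667, -0.239, 0.0032], 0.57)]
tool_block [([0.5288, 0.2076, 0.0011], 0.82)]
battery_pack [([0.6293, -0.0014, -0.0032], 0.69)]
black_tape [([0.4446, -0.002, 0.0034], 0.85)]
grease_tin [([0.3638, 0.1632, -0.0016], 0.56)]
```

View pics/top0.png

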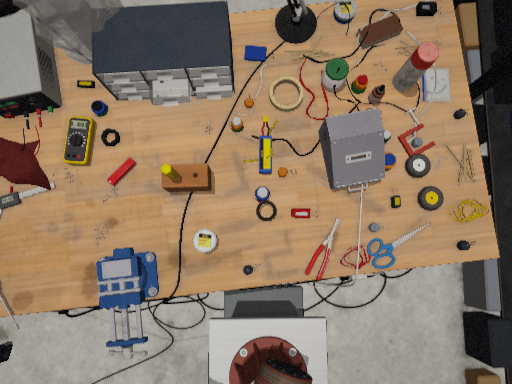

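View pics/side0.png

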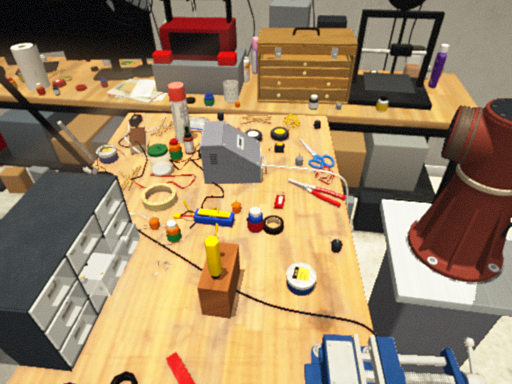

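Run:
```python
from h import *
f=vision.grab_frame("top");P=cloud(f)
# drawer unit sloped face
m=(abs(P[:,1]+.242)<.09)&(P[:,0]>.48)&(P[:,0]<.72)&(P[:,2]>.065)&(P[:,2]<.13);S=P[m]
for i in range(5):
    A=np.c_[S[:,:2],np.ones(len(S))];c=np.linalg.lstsq(A,S[:,2],rcond=None)[0];r=S[:,2]-A@c;S=S[abs(r)<max(.002,2*r.std())]
n=np.array([-c[0],-c[1],1]);n/=np.linalg.norm(n);print("slope n",n,"tilt",np.degrees(np.arccos(n[2])),"az",np.degrees(np.arctan2(-n[1],-n[0])),len(S),r.std())
r=cv2.minAreaRect(P[(abs(P[:,1]+.242)<.1)&(P[:,0]>.45)&(P[:,0]<.75)&(P[:,2]>.05)&(P[:,2]<.15)][:,:2].astype(np.float32)*1000);print("unit",r)
B=P[(abs(P[:,1]-.21)<.09)&(abs(P[:,0]-.53)<.06)&(P[:,2]>.085)&(P[:,2]<.103)];print("block",cv2.minAreaRect(B[:,:2].astype(np.float32)*1000),np.median(B[:,2]))
H=P[(abs(P[:,1]-.24)<.04)&(abs(P[:,0]-.53)<.04)&(P[:,2]>.185)];print("handle top",H.mean(0),H.min(0),H.max(0),np.ptp(H,0),len(H))
print("bench",np.median(P[(abs(P[:,0]-.45)<.03)&(abs(P[:,1]-.1)<.03)][:,2]))
f=vision.grab_frame("side")
im=cv2.resize(f["image"][120:300,0:300],None,fx=2.6,fy=2.6);cv2.imwrite("pics/side_c.png",im)
```

```text
slope n [-0.55751459 -0.09659864  0.82452785] tilt 34.459348012620346 az 9.82984982229946 1900 0.0021730330793036552
unit ((625.1591796875, -251.3111114501953), (226.65869140625, 183.88572692871094), 9.98684024810791)
block ((530.1649780273438, 212.1827850341797), (61.10008239746094, 118.29248809814453), 1.0140247344970703) 0.09601973828729338
handle top [0.52849244 0.23972015 0.19811167] [0.51681176 0.22864282 0.18622107] [0.54183952 0.25233843 0.204085  ] [0.02502776 0.02369562 0.01786393] 97
bench 0.0009765335281618492
```

The top view shows the block at (187,178) with the yellow handle at (170,172), the drawer unit at (352,150) with its slot at (357,158), the battery at (265,150), the tape at (266,211) and the tin at (205,241). The side view agrees. The networks and my cloud fits give a unit yaw of about 9.9° and bore_a at about (0.529, 0.240).

```bash
cat >> h.py <<'E'
def go(p,R):
    t,R0=tcp();d=R0.inv().apply(np.array(p)-t);w=(R0.inv()*R).as_rotvec(degrees=True)/6
    print("row",np.round(d,4).tolist(),np.round(w,3).tolist(),"rows>=",np.linalg.norm(d)/.0417,np.linalg.norm(w)*6/7.16)
down=lambda y:Ro.from_euler('xyz',[180,0,y],degrees=True)
E
python3 - <<'E'
from h import *
go([.50,.24,.33],down(90))
f=vision.grab_frame("wrist");print(np.round(f["hand_eye"],3).tolist(),f["K"].tolist())
E
```

```text
row [-0.4308, -0.2757, -0.1201] [0.0, -0.0, 12.767] rows>= 12.5992711721749 10.698531730068805
[[-0.001, 0.965, 0.26, 0.065], [1.0, 0.001, 0.001, -0.001], [0.001, 0.26, -0.965, -0.165], [0.0, 0.0, 0.0, 1.0]] [[305.93084426698687, 0.0, 254.11437659743711], [0.0, 305.93084426698687, 191.99874041397032], [0.0, 0.0, 1.0]]
```

>>> {"name": "carry_out", "arguments": {"increments": [[-0.03,-0.02,-0.06,0,0,1,-1],[-0.06,-0.04,-0.12,0,0,2,-1],[-0.43,-0.276,-0.12,0,0,12.77,-1],[-0.43,-0.276,-0.12,0,0,12.77,-1],[-0.43,-0.276,-0.12,0,0,12.77,-1],[-0.43,-0.276,-0.12,0,0,12.77,-1],[-0.43,-0.276,-0.12,0,0,12.77,-1],[-0.43,-0.276,-0.12,0,0,12.77,-1],[-0.43,-0.276,-0.12,0,0,12.77,-1],[-0.43,-0.276,-0.12,0,0,12.77,-1],[-0.43,-0.276,-0.12,0,0,12.77,-1],[-0.43,-0.276,-0.12,0,0,12.77,-1],[-0.43,-0.276,-0.12,0,0,12.77,-1],[-0.43,-0.276,-0.12,0,0,12.77,-1],[-0.43,-0.276,-0.12,0,0,12.77,-1],[-0.43,-0.276,-0.12,0,0,12.77,-1],[-0.43,-0.276,-0.12,0,0,12.77,-1],[-0.43,-0.276,-0.12,0,0,12.77,-1]]}}

```text
time_s: 2.75
ee_pos: [0.498, 0.2411, 0.3296]
orientation: [-180.0, -0.0, 90.1]
force: [0.2, 0.6, -0.6]
opening: 0.0853
grip_force: 0.0
```

Run:
```python
from h import *
s=state();T=tcp(s);print(s["time_s"],s["ee_pos"],s["orientation"],s["joint_pos"])
f=vision.grab_frame("wrist");P=cloud(f,T=T)
H=P[(abs(P[:,1]-.24)<.04)&(abs(P[:,0]-.53)<.04)&(P[:,2]>.19)&(P[:,2]<.21)]
if len(H): print(H.mean(0),np.percentile(H[:,2],90),cv2.minAreaRect(H[:,:2].astype(np.float32)*1000),len(H))
B=P[(abs(P[:,1]-.21)<.09)&(abs(P[:,0]-.53)<.06)&(P[:,2]>.085)&(P[:,2]<.103)];print("block",cv2.minAreaRect(B[:,:2].astype(np.float32)*1000),np.median(B[:,2]))
for t in("screwdriver_grip","bore_b","screwdriver"):print(t,[(np.round(r["centre"],4).tolist(),round(r["conf"],2)) for r in vision.spot_point(t,f)[:2]])
cv2.imwrite("pics/w1.png",cv2.resize(f["image"],None,fx=1.5,fy=1.5))
```

```text
2.75 [0.49798736 0.24111989 0.32964608] [-1.79952707e+02 -1.93910681e-02  9.01024400e+01] [ 1.85476336e+01 -5.30941074e-01  9.38239912e+01  3.34119979e-02
  8.67456781e+01  1.84432775e+01]
[0.52802018 0.24058803 0.19828462] 0.19961325502160598 ((528.5608520507812, 239.84815979003906), (25.912538528442383, 23.084274291992188), 0.8625859618186951) 488
block ((529.0670166015625, 211.71945190429688), (60.143924713134766, 120.44041442871094), 0.9909178614616394) 0.09582903045303759
screwdriver_grip [([0.5252, 0.2424, 0.1626], 0.95)]
bore_b [([0.5309, 0.2426, 0.0927], 0.79), ([0.533, 0.1857, 0.095], 0.64)]
screwdriver [([0.5269, 0.2494, 0.1057], 0.79)]
```

View pics/w1.png

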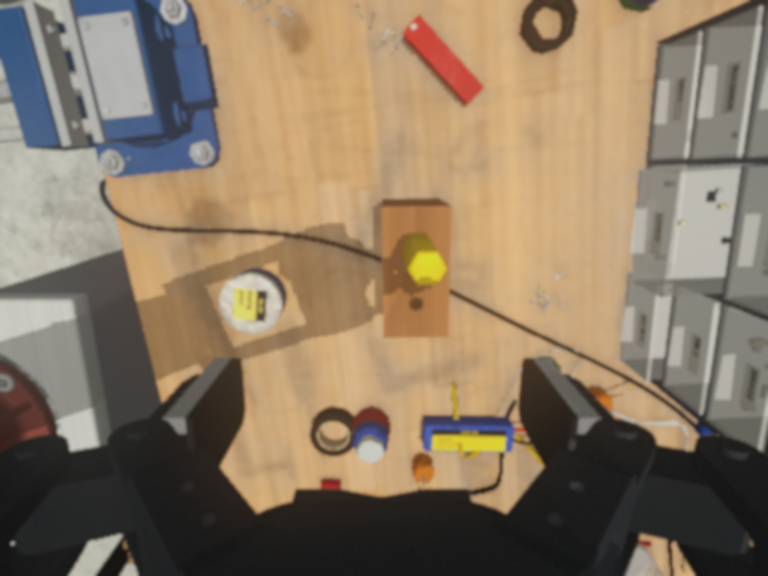

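The wrist view shows the hexagonal handle end at (428,267), with its flats facing world ±y, and the empty bore at (416,304). I'll grip across the flats at yaw 1°.

Run:
```python
from h import *
go([.5285,.24,.26],down(1));go([.5285,.24,.16],down(1))
```

```text
row [-0.0009, 0.0301, 0.0699] [-0.001, 0.001, 14.849] rows>= 1.8246566371680613 12.443066221757508
row [-0.0009, 0.0301, 0.1699] [-0.001, 0.001, 14.849] rows>= 4.137226498452673 12.443066221757508
```

>>> {"name": "carry_out", "arguments": {"increments": [[-0.001,0.03,0.06,0,0,14.85,-1],[-0.001,0.03,0.06,0,0,14.85,-1],[-0.001,0.03,0.06,0,0,14.85,-1],[-0.001,0.03,0.06,0,0,14.85,-1],[-0.001,0.03,0.06,0,0,14.85,-1],[-0.001,0.03,0.06,0,0,14.85,-1],[-0.001,0.03,0.06,0,0,14.85,-1],[-0.001,0.03,0.06,0,0,14.85,-1],[-0.001,0.03,0.06,0,0,14.85,-1],[-0.001,0.03,0.06,0,0,14.85,-1],[-0.001,0.03,0.06,0,0,14.85,-1],[-0.001,0.03,0.06,0,0,14.85,-1],[-0.001,0.03,0.07,0,0,14.85,-1],[-0.001,0.03,0.07,0,0,14.85,-1],[-0.001,0.03,0.1,0,0,14.85,-1],[-0.001,0.03,0.13,0,0,14.85,-1],[-0.001,0.03,0.15,0,0,14.85,-1],[-0.001,0.03,0.17,0,0,14.85,-1],[-0.001,0.03,0.17,0,0,14.85,-1],[-0.001,0.03,0.17,0,0,14.85,-1]]}}

```text
time_s: 4.62
ee_pos: [0.5278, 0.2388, 0.1587]
orientation: [179.9, 0.2, 1.0]
force: [0.9, -0.1, -0.1]
opening: 0.0852
grip_force: 0.0
```

Run:
```python
from h import *
s=state();print(s["ee_pos"],s["orientation"],s["joint_pos"],s["force"])
go([.5285,.24,.16],down(1))
```

```text
[0.52784128 0.23882904 0.15872874] [179.94507708   0.1904787    0.97373739] [1.74047230e+01 9.85429583e+00 1.01189828e+02 1.28277020e-03
 6.91541111e+01 1.06430436e+02] [ 0.92270402 -0.08874958 -0.10396324]
row [0.0007, -0.0012, -0.0013] [0.009, 0.032, -0.004] rows>= 0.044355737526522804 0.02792722988615382
```

>>> {"name": "carry_out", "arguments": {"increments": [[0.001,-0.001,-0.001,0,0,0,-0.2],[0.001,-0.001,-0.001,0,0,0,1],[0.001,-0.001,-0.001,0,0,0,1],[0.001,-0.001,-0.001,0,0,0,1],[0.001,-0.001,-0.001,0,0,0,1],[0.001,-0.001,-0.001,0,0,0,1],[0.001,-0.001,-0.001,0,0,0,1],[0.001,-0.001,-0.001,0,0,0,1],[0.001,-0.001,-0.001,0,0,0,1],[0.001,-0.001,-0.001,0,0,0,1]], "force": 80}}

```text
time_s: 5.45
ee_pos: [0.5311, 0.2402, 0.1622]
orientation: [-180.0, -0.1, 0.9]
force: [0.1, -0.2, 6.4]
opening: 0.021
grip_force: 79.2
```

Run:
```python
from h import *
s=state();print(s["ee_pos"],s["orientation"],s["force"],s["torque"],s["opening"],s["grip_force"])
```

```text
[0.53107819 0.24018586 0.16222121] [-1.79960119e+02 -1.32129650e-01  8.82745263e-01] [ 0.1495134  -0.19347999  6.36440594] [-0.01135672 -0.02476656  0.02087736] 0.020972820951541446 79.23014470841736
```

>>> {"name": "carry_out", "arguments": {"increments": [[0,0,-0.02,0,0,0,1],[0,0,-0.05,0,0,0,1],[0,0,-0.08,0,0,0,1],[0,0,-0.11,0,0,0,1],[0,0,-0.14,0,0,0,1],[0,0,-0.17,0,0,0,1],[0,0,-0.17,0,0,0,1],[0,0,-0.17,0,0,0,1]]}}

```text
time_s: 6.12
ee_pos: [0.531, 0.2402, 0.3328]
orientation: [-179.9, -0.2, 0.9]
force: [1.1, 1.2, -0.8]
opening: 0.0212
grip_force: 78.6
```

Run:
```python
from h import *
s=state();T=tcp(s);print(s["ee_pos"],s["orientation"],s["force"],s["opening"],s["grip_force"])
for n in("side","top"):
    f=vision.grab_frame(n)
    for t in("screwdriver_tip","screwdriver_grip"):print(n,t,[(np.round(r["centre"],4).tolist(),round(r["conf"],2)) for r in vision.spot_point(t,f)[:2]])
    cv2.imwrite(f"pics/{n}1.png",f["image"])
f=vision.grab_frame("wrist");cv2.imwrite("pics/w2.png",f["image"])
for t in("screwdriver_tip",):print(t,[(np.round(r["centre"],4).tolist(),round(r["conf"],2)) for r in vision.spot_point(t,f)[:2]])
a=np.radians(9.9);M=np.array([.5728,-.2421,.102])
ux=np.array([np.cos(a),np.sin(a),0]);n=-np.sin(np.radians(35))*ux+np.array([0,0,np.cos(np.radians(35))])
z=-n;y=-np.array([-np.sin(a),np.cos(a),0]);R=Ro.from_matrix(np.c_[np.cross(y,z),y,z])
print(R.as_euler('xyz',degrees=True))
go(M+n*.25,R)
```

```text
[0.53100313 0.24016015 0.33276068] [-179.94044089   -0.20939969    0.88535965] [ 1.07045916  1.20825954 -0.84887807] 0.02123221441909237 78.60253689810634
side screwdriver_tip [([0.5279, 0.2403, 0.1882], 0.86)]
side screwdriver_grip [([0.5278, 0.2463, 0.3332], 0.96)]
top screwdriver_tip [([0.5192, 0.2393, 0.1839], 0.52)]
top screwdriver_grip [([0.5283, 0.2375, 0.327], 0.47)]
screwdriver_tip [([0.5244, 0.2411, 0.179], 0.84)]
[180.  -35.    9.9]
row [-0.1058, 0.5049, 0.0232] [0.464, 5.846, -1.454] rows>= 12.382610380127742 5.062766436292061
```

View pics/side1.png

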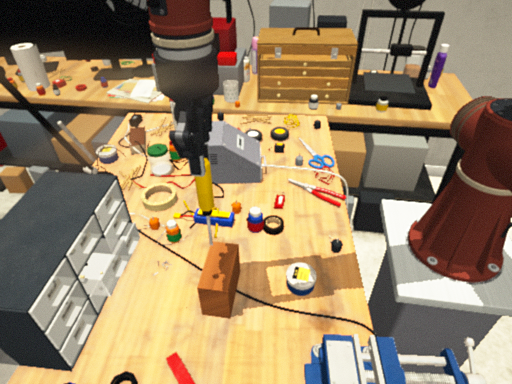

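The side view shows the screwdriver hanging upright at (207,200), with its tip at (210,240), clear of the block. Next I go to the slot's stand-off.

>>> {"name": "carry_out", "arguments": {"increments": [[-0.1,0.5,0.02,0.46,5.85,-1.45,1],[-0.1,0.5,0.02,0.46,5.85,-1.45,1],[-0.1,0.5,0.02,0.46,5.85,-1.45,1],[-0.1,0.5,0.02,0.46,5.85,-1.45,1],[-0.1,0.5,0.02,0.46,5.85,-1.45,1],[-0.1,0.5,0.02,0.46,5.85,-1.45,1],[-0.1,0.5,0.02,0.46,5.85,-1.45,1],[-0.1,0.5,0.02,0.46,5.85,-1.45,1],[-0.1,0.5,0.02,0.46,5.85,-1.45,1],[-0.1,0.5,0.02,0.46,5.85,-1.45,1],[-0.1,0.5,0.02,0.46,5.85,-1.45,1],[-0.1,0.5,0.02,0.46,5.85,-1.45,1],[-0.105,0.505,0.023,0.46,5.85,-1.45,1],[-0.105,0.505,0.023,0.46,5.85,-1.45,1],[-0.105,0.505,0.023,0.46,5.85,-1.45,1],[-0.105,0.505,0.023,0.46,5.85,-1.45,1],[-0.105,0.505,0.023,0.46,5.85,-1.45,1]]}}

```text
time_s: 7.93
ee_pos: [0.4332, -0.2653, 0.3078]
orientation: [-180.0, -35.2, 10.0]
force: [0.2, 0.5, -0.7]
opening: 0.0209
grip_force: 78.8
```

```bash
cat >> h.py <<'E'
a=np.radians(9.9);M=np.array([.5728,-.2421,.102])
ux=np.array([np.cos(a),np.sin(a),0]);uy=np.array([-np.sin(a),np.cos(a),0]);n=-np.sin(np.radians(35))*ux+np.array([0,0,np.cos(np.radians(35))])
us=np.cross(uy,n)  # up the slope
RS=Ro.from_matrix(np.c_[us,-uy,-n])
def F(p): d=np.atleast_2d(p)-M; return np.round(np.c_[d@uy,d@us,d@n]*1000,1)
def show(s): 
    p,R=tcp(s);print("t",s["time_s"],"tcp y,slope,n",F(p),"rot err",np.round((RS.inv()*R).as_rotvec(degrees=True),2),"force y,s,n",np.round([s["force"]@uy,s["force"]@us,s["force"]@n],1),"grip",round(s["grip_force"]),round(s["opening"],4))
E
python3 - <<'E'
from h import *
s=state();T=tcp(s);show(s);print(s["joint_pos"])
fs={}
for k in("wrist","top","side"):
    f=vision.grab_frame(k);fs[k]=f
    for t in("screwdriver_tip","slot_mouth","screwdriver_grip"):print(k,t,[(F(r["centre"]).tolist(),round(r["conf"],2)) for r in vision.spot_point(t,f)[:2]])
f=fs["wrist"];cv2.imwrite("pics/w3.png",cv2.resize(f["image"],None,fx=1.5,fy=1.5))
P=cloud(f,T=T);q=F(P)
S=q[(abs(q[:,0])<55)&(abs(q[:,1])<40)&(abs(q[:,2])<15)]
S=S[~((abs(S[:,0])<25)&(abs(S[:,1])<10))]
c=np.linalg.lstsq(np.c_[S[:,:2],np.ones(len(S))],S[:,2],rcond=None)[0];print("plane in unit frame",c,len(S))
E
```

```text
t 7.9333 tcp y,slope,n [[  1.1   2.1 249.8]] rot err [ 0.06  0.17 -0.04] force y,s,n [ 0.5 -0.2 -0.8] grip 79 0.0209
[-60.59248415 -20.67010531 119.41239194  34.89859047  71.73404522
  11.02292209]
wrist screwdriver_tip [([[2.3, -0.1, 99.0]], 0.97)]
wrist slot_mouth [([[0.2, -2.3, 0.7]], 0.93), ([[263.4, -132.1, -30.6]], 0.54)]
wrist screwdriver_grip [([[0.7, -3.2, 248.3]], 0.67)]
top screwdriver_tip [([[1.3, -0.2, 106.1]], 0.83), ([[428.0, 19.2, -27.8]], 0.56)]
top slot_mouth [([[-0.1, 0.6, 2.1]], 0.6)]
top screwdriver_grip [([[2.5, -3.9, 246.1]], 0.95), ([[2.2, -64.1, -80.5]], 0.5)]
side screwdriver_tip [([[3.1, -1.1, 104.4]], 0.59)]
side slot_mouth [([[-2.1, -2.7, -0.3]], 0.92), ([[479.4, 29.8, -26.9]], 0.35)]
side screwdriver_grip [([[3.6, 2.8, 249.9]], 0.92)]
plane in unit frame [-4.70945055e-04 -1.29686784e-03  1.85517958e+00] 4091
```

View pics/w3.png

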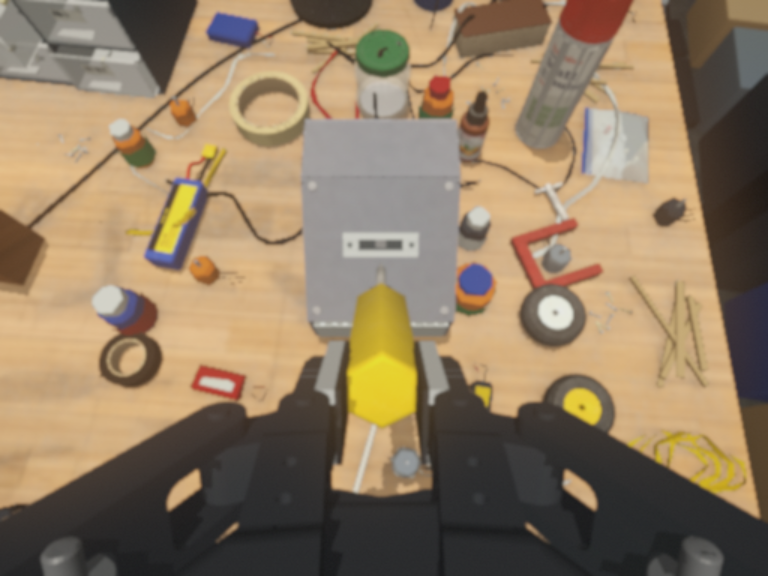

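The wrist view shows the slot at (381,245) in its white plate, with the tip at (380,270) pointing at it. The plane fit confirms the tool is square to the face to within 0.1°. I'll move closer and refine.

>>> {"name": "carry_out", "arguments": {"increments": [[0,0.002,0.03,0,0,0,1],[0,0.002,0.06,0,0,0,1],[0,0.002,0.083,0,0,0,1],[0,0.002,0.083,0,0,0,1],[0,0.002,0.083,0,0,0,1]]}}

```text
time_s: 8.95
ee_pos: [0.48, -0.2593, 0.2386]
orientation: [-179.8, -35.1, 9.8]
force: [-0.4, 0.1, -0.2]
opening: 0.021
grip_force: 78.8
```

```bash
cat >> h.py <<'E'
def look(tag):
    s=state();T=tcp(s);show(s);out=[]
    for k in("wrist","top","side"):
        f=vision.grab_frame(k)
        for t in("screwdriver_tip","slot_mouth"):print(k,t,[(F(r["centre"]).tolist(),round(r["conf"],2)) for r in vision.spot_point(t,f)[:1]])
        K=f["K"]
        if k=="wrist":
            H=np.array(f["hand_eye"]);Rc=T[1].as_matrix()@H[:3,:3];pc=T[1].apply(H[:3,3])+T[0]
        else:
            Rc=Ro.from_euler('xyz',f["orientation"],degrees=True).as_matrix();pc=np.array(f["position"])
        def px(p):
            c=Rc.T@(p-pc);return np.array([K[0,2]+K[0,0]*c[0]/-c[2],K[1,2]+K[1,1]*c[1]/c[2]])
        # rectify face to 0.1.. mm grid: 4 px/mm, y to the left, slope up
        w=np.float32([px(M+.001*(x*uy+y*us)) for x,y in((40,30),(-40,30),(-40,-30),(40,-30))])
        A=cv2.getPerspectiveTransform(w,np.float32([[0,0],[320,0],[320,240],[0,240]]))
        r=cv2.warpPerspective(f["image"],A,(320,240),flags=cv2.INTER_CUBIC)
        for i in range(0,320,40):cv2.line(r,(i,0),(i,5),(0,0,255))
        for i in range(0,240,40):cv2.line(r,(0,i),(5,i),(0,0,255))
        out.append(cv2.resize(r,None,fx=.8,fy=.8) if 0 else r)
    w=out[0];out[0]=w
    cv2.imwrite(f"pics/{tag}.png",cv2.resize(np.vstack([np.hstack(out[:2]),np.hstack([out[2],cv2.resize(cv2.imread("pics/tmp.png") if 0 else out[0],(320,240))])]),(800,600)))
E
python3 -c "
from h import *
look('r1')"
```

```text
t 8.95 tcp y,slope,n [[ -1.   1. 166.]] rot err [0.18 0.09 0.08] force y,s,n [ 0.2 -0.4  0.1] grip 79 0.021
wrist screwdriver_tip [([[-0.7, -2.1, 17.4]], 0.58)]
wrist slot_mouth [([[3.5, -1.9, 1.4]], 0.71)]
top screwdriver_tip [([[-1.2, -0.7, 21.1]], 0.8)]
top slot_mouth [([[-1.1, -3.8, 0.9]], 0.9)]
side screwdriver_tip [([[-2.4, 1.4, 25.2]], 0.66)]
side slot_mouth [([[-0.5, -0.0, 0.5]], 0.97)]
```

View pics/r1.png

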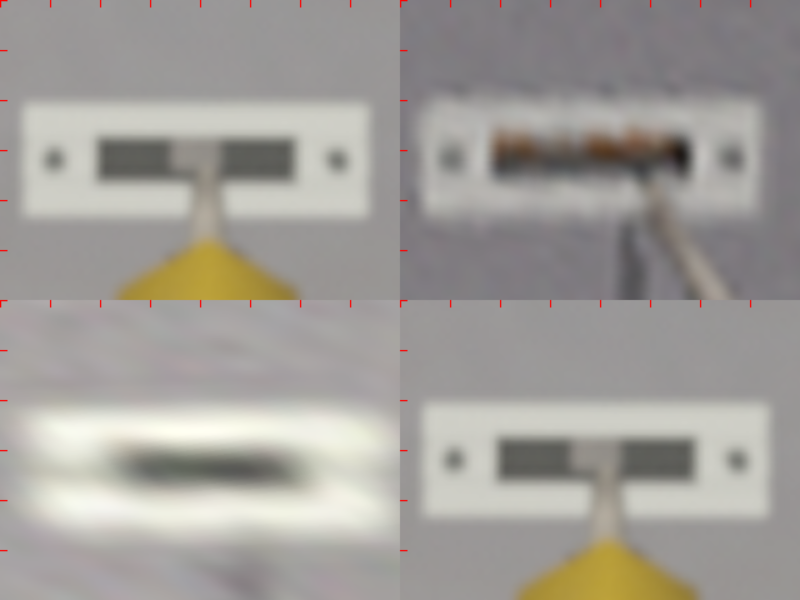

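The rectified wrist view (5 px/mm) shows the slot from x=98 to 295 and y=138 to 182. A grey pad about 10 mm wide shows inside it, centred near x=196, close to the slot's middle. The shaft is about 2 mm to the right of that, at x≈207. I'll correct and approach.

>>> {"name": "carry_out", "arguments": {"increments": [[-0.0005,-0.002,0.007,0,0,0,1],[-0.0005,-0.002,0.014,0,0,0,1],[-0.0005,-0.002,0.014,0,0,0,1],[-0.0005,-0.002,0.014,0,0,0,1]]}}

```text
time_s: 9.73
ee_pos: [0.4874, -0.2563, 0.2271]
orientation: [-179.9, -35.1, 9.8]
force: [-0.4, 0.4, -0.3]
opening: 0.0206
grip_force: 78.9
```

```bash
python3 -c "
from h import *
look('r2')
i=cv2.imread('pics/r2.png')
T=tcp();f=vision.grab_frame('wrist');K=f['K']
H=np.array(f['hand_eye']);Rc=T[1].as_matrix()@H[:3,:3];pc=T[1].apply(H[:3,3])+T[0]
c=Rc.T@(M-pc);u,v=int(K[0,2]-K[0,0]*c[0]/c[2]),int(K[1,2]+K[1,1]*c[1]/c[2]);print(u,v)
cv2.imwrite('pics/c2.png',np.hstack([i[:300,:],])) 
w=cv2.resize(f['image'][v-30:v+45,u-50:u+50],(800,600),interpolation=cv2.INTER_CUBIC);cv2.imwrite('pics/w4.png',np.vstack([cv2.resize(i[:300],(800,300)),cv2.resize(w[100:400],(800,300))]))
"
```

```text
t 9.7333 tcp y,slope,n [[  0.7   0.8 152.1]] rot err [0.1  0.11 0.06] force y,s,n [ 0.5 -0.5 -0.1] grip 79 0.0206
wrist screwdriver_tip [([[-1.3, -3.9, 4.1]], 0.79)]
wrist slot_mouth [([[-1.4, -2.1, -0.3]], 0.63)]
top screwdriver_tip [([[-1.3, -4.6, 7.8]], 0.78)]
top slot_mouth [([[-1.8, -2.0, 0.8]], 0.83)]
side screwdriver_tip [([[0.9, -0.9, 7.5]], 0.77)]
side slot_mouth [([[1.9, 1.2, 0.5]], 0.98)]
252 175
```

View pics/w4.png

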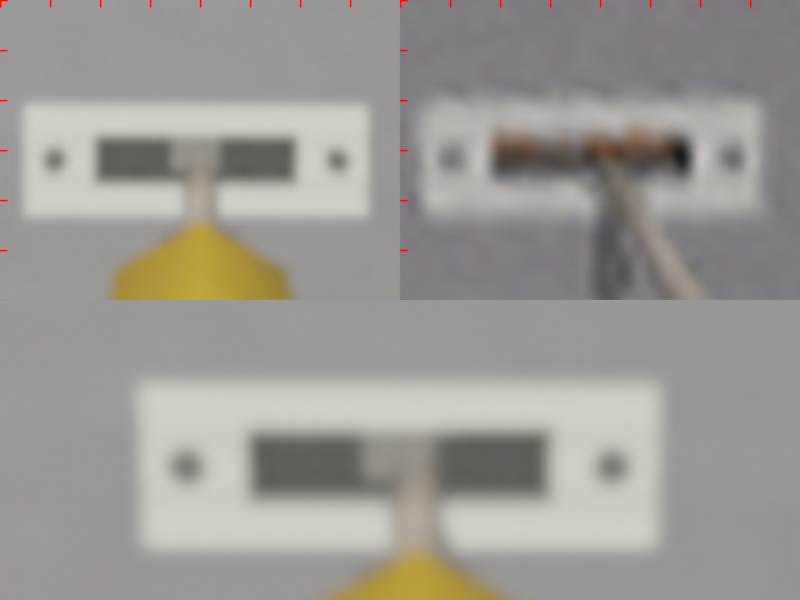

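Now the shaft (x≈201) lines up with the pad and the slot's middle. I'll go in by touch in small steps.

>>> {"name": "carry_out", "arguments": {"increments": [[0,0,0.002,0,0,0,1],[0,0,0.004,0,0,0,1],[0,0,0.006,0,0,0,1],[0,0,0.006,0,0,0,1]]}}

```text
time_s: 10.57
ee_pos: [0.4909, -0.2562, 0.2228]
orientation: [-179.9, -35.1, 9.8]
force: [-0.7, 0.3, -1.2]
opening: 0.0211
grip_force: 78.9
```

>>> {"name": "carry_out", "arguments": {"increments": [[0,0,0.001,0,0,0,1],[0,0,0.002,0,0,0,1],[0,0,0.002,0,0,0,1]]}}

```text
time_s: 10.82
ee_pos: [0.4921, -0.2562, 0.2216]
orientation: [-180.0, -35.2, 9.9]
force: [-0.8, 1.0, -0.9]
opening: 0.0206
grip_force: 78.9
```

```bash
python3 -c "
from h import *
show(state())"
```

```text
t 10.8167 tcp y,slope,n [[-1.000e-01  1.500e+00  1.449e+02]] rot err [0.   0.16 0.03] force y,s,n [ 1.1 -1.  -0.4] grip 79 0.0206
```

>>> {"name": "carry_out", "arguments": {"increments": [[0,0,0.001,0,0,0,1],[0,0,0.002,0,0,0,1],[0,0,0.002,0,0,0,1]]}}

```text
time_s: 11.07
ee_pos: [0.4932, -0.256, 0.2199]
orientation: [-180.0, -35.2, 9.9]
force: [0.2, 0.1, -0.7]
opening: 0.0213
grip_force: 78.9
```

```bash
python3 -c "
from h import *
show(state())"
```

```text
t 11.0667 tcp y,slope,n [[-1.000e-01  1.500e+00  1.429e+02]] rot err [-0.    0.16  0.03] force y,s,n [ 0.1 -0.3 -0.7] grip 79 0.0213
```

>>> {"name": "carry_out", "arguments": {"increments": [[0,0,0.001,0,0,0,1],[0,0,0.002,0,0,0,1],[0,0,0.002,0,0,0,1]]}}

```text
time_s: 11.32
ee_pos: [0.4944, -0.2559, 0.2183]
orientation: [-180.0, -35.2, 9.9]
force: [-0.5, 0.5, 0.1]
opening: 0.0208
grip_force: 78.9
```

```bash
python3 -c "
from h import *
show(state())"
```

```text
t 11.3167 tcp y,slope,n [[-1.00e-01  1.50e+00  1.41e+02]] rot err [-0.    0.17  0.03] force y,s,n [ 0.6 -0.3  0.3] grip 79 0.0208
```

>>> {"name": "carry_out", "arguments": {"increments": [[0,0,0.001,0,0,0,1],[0,0,0.002,0,0,0,1],[0,0,0.003,0,0,0,1],[0,0,0.003,0,0,0,1]]}}

```text
time_s: 11.65
ee_pos: [0.4961, -0.2555, 0.2158]
orientation: [-180.0, -35.2, 9.9]
force: [0.4, -0.1, -0.1]
opening: 0.021
grip_force: 78.9
```

```bash
python3 -c "
from h import *
show(state())"
```

```text
t 11.65 tcp y,slope,n [[ -0.    1.5 137.9]] rot err [0.   0.16 0.03] force y,s,n [-0.2  0.2 -0.3] grip 79 0.021
```

>>> {"name": "carry_out", "arguments": {"increments": [[0,0,0.0015,0,0,0,1],[0,0,0.003,0,0,0,1],[0,0,0.0045,0,0,0,1],[0,0,0.006,0,0,0,1],[0,0,0.0075,0,0,0,1],[0,0,0.0095,0,0,0,1],[0,0,0.0095,0,0,0,1]]}}

```text
time_s: 12.23
ee_pos: [0.5016, -0.2547, 0.2082]
orientation: [-180.0, -35.2, 9.9]
force: [-0.0, -0.3, -1.2]
opening: 0.0208
grip_force: 78.9
```

```bash
python3 -c "
from h import *
show(state())"
```

```text
t 12.2333 tcp y,slope,n [[ -0.2   1.7 128.5]] rot err [-0.01  0.17  0.02] force y,s,n [-0.3 -0.8 -0.9] grip 79 0.0208
```

Tip at about −16 mm with no contact. Pressing gently now.

>>> {"name": "carry_out", "arguments": {"increments": [[0,0,0.001,0,0,0,1],[0,0,0.002,0,0,0,1],[0,0,0.003,0,0,0,1],[0,0,0.004,0,0,0,1],[0,0,0.005,0,0,0,1],[0,0,0.006,0,0,0,1],[0,0,0.006,0,0,0,1]]}}

```text
time_s: 12.82
ee_pos: [0.5051, -0.2545, 0.2041]
orientation: [179.9, -35.2, 9.9]
force: [-3.5, 0.7, 4.1]
opening: 0.0208
grip_force: 79.5
```

```bash
python3 -c "
from h import *
show(state())"
```

```text
t 12.8167 tcp y,slope,n [[ -0.6   2.2 123.2]] rot err [-0.06  0.2  -0.01] force y,s,n [ 1.3 -0.4  5.3] grip 80 0.0208
```

Contact: 5 N along the normal at about −21 mm, which matches the catch. I keep pressing.

>>> {"name": "carry_out", "arguments": {"increments": [[0,0,0.001,0,0,0,1],[0,0,0.002,0,0,0,1],[0,0,0.003,0,0,0,1],[0,0,0.003,0,0,0,1]]}}

```text
time_s: 13.15
ee_pos: [0.5068, -0.2541, 0.2012]
orientation: [180.0, -35.2, 9.9]
force: [-2.9, 0.2, 4.4]
opening: 0.0206
grip_force: 79.7
```

```bash
python3 -c "
from h import *
show(state())"
```

```text
t 13.15 tcp y,slope,n [[ -0.5   1.9 119.7]] rot err [-0.05  0.19  0.02] force y,s,n [0.7 0.2 5.2] grip 80 0.0206
```

>>> {"name": "carry_out", "arguments": {"increments": [[0,0,0.001,0,0,0,1],[0,0,0.002,0,0,0,1],[0,0,0.002,0,0,0,1],[0,0,0.002,0,0,0,1],[0,0,0.002,0,0,0,1]]}}

```text
time_s: 13.57
ee_pos: [0.5082, -0.2544, 0.201]
orientation: [179.9, -35.2, 10.0]
force: [-7.7, -0.4, 10.2]
opening: 0.0207
grip_force: 80.4
```

```bash
python3 -c "
from h import *
show(state())
for k in('top','side'):
    f=vision.grab_frame(k)
    print([(F(r['centre']).tolist(),np.round(r['centre'],3).tolist(),round(r['conf'],2)) for r in vision.spot_point('tray_pull',f)[:2]])"
```

```text
t 13.5667 tcp y,slope,n [[ -1.1   2.9 118.8]] rot err [-0.1   0.25 -0.04] force y,s,n [ 0.9 -0.4 12.7] grip 80 0.0207
[([[2.8, -141.0, 15.8]], [0.45, -0.261, 0.034], 0.84)]
[([[7.6, -138.0, 12.9]], [0.453, -0.255, 0.033], 0.85)]
```

The drawer sprang out: the handle moved from x=0.495 to 0.451. I withdraw along the normal.

>>> {"name": "carry_out", "arguments": {"increments": [[0,0,-0.005,0,0,0,1],[0,0,-0.012,0,0,0,1],[0,0,-0.02,0,0,0,1],[0,0,-0.03,0,0,0,1],[0,0,-0.05,0,0,0,1],[0,0,-0.08,0,0,0,1],[0,0,-0.11,0,0,0,1],[0,0,-0.14,0,0,0,1],[0,0,-0.14,0,0,0,1]]}}

```text
time_s: 14.52
ee_pos: [0.428, -0.2702, 0.3201]
orientation: [179.3, -35.4, 10.1]
force: [1.3, -0.5, 0.8]
opening: 0.0207
grip_force: 78.9
```

```bash
python3 -c "
from h import *
show(state())
go([.531,.240,.345],down(.9))
f=vision.grab_frame('top')
print([(np.round(r['centre'],3).tolist(),round(r['conf'],2)) for r in vision.spot_point('tray_pull',f)[:2]])"
```

```text
t 14.5167 tcp y,slope,n [[ -2.8   4.2 263.2]] rot err [-0.54  0.38 -0.16] force y,s,n [-0.8  1.4 -0. ] grip 79 0.0207
row [0.1701, -0.4852, 0.0847] [-0.368, -5.892, 1.451] rows>= 12.496063592174103 5.094003154595577
[([0.449, -0.259, 0.033], 0.77), ([0.425, -0.272, 0.317], 0.54)]
```

>>> {"name": "carry_out", "arguments": {"increments": [[0.17,-0.485,0.085,-0.37,-5.89,1.45,1],[0.17,-0.485,0.085,-0.37,-5.89,1.45,1],[0.17,-0.485,0.085,-0.37,-5.89,1.45,1],[0.17,-0.485,0.085,-0.37,-5.89,1.45,1],[0.17,-0.485,0.085,-0.37,-5.89,1.45,1],[0.17,-0.485,0.085,-0.37,-5.89,1.45,1],[0.17,-0.485,0.085,-0.37,-5.89,1.45,1],[0.17,-0.485,0.085,-0.37,-5.89,1.45,1],[0.17,-0.485,0.085,-0.37,-5.89,1.45,1],[0.17,-0.485,0.085,-0.37,-5.89,1.45,1],[0.17,-0.485,0.085,-0.37,-5.89,1.45,1],[0.17,-0.485,0.085,-0.37,-5.89,1.45,1],[0.17,-0.485,0.085,-0.37,-5.89,1.45,1],[0.17,-0.485,0.085,-0.37,-5.89,1.45,1],[0.17,-0.485,0.085,-0.37,-5.89,1.45,1],[0.17,-0.485,0.085,-0.37,-5.89,1.45,1],[0.17,-0.485,0.085,-0.37,-5.89,1.45,1]]}}

```text
time_s: 16.03
ee_pos: [0.5295, 0.2417, 0.3405]
orientation: [-179.6, 0.4, 1.0]
force: [-0.1, 0.4, 0.3]
opening: 0.0211
grip_force: 78.9
```

```bash
cat >> h.py <<'E'
def see():
    s=state();print(s["time_s"],np.round(s["ee_pos"],4),np.round(s["orientation"],2),"F",np.round(s["force"],1));T=tcp(s)
    for k in("wrist","top","side"):
        f=vision.grab_frame(k)
        for t in("screwdriver_tip","bore_a"):print(k,t,[(np.round(r["centre"],4).tolist(),round(r["conf"],2)) for r in vision.spot_point(t,f)[:2]])
        # axis of the held screwdriver from its mask's depth
        m=vision.trace("screwdriver",f)
        if m:
            P=cloud(f,m[0]["pixels"],T);P=P[np.linalg.norm(P[:,:2]-T[0][:2],axis=1)<.03]
            for lo,hi in((-.15,-.075),(-.06,-.02)):
                q=P[(P[:,2]-T[0][2]>lo)&(P[:,2]-T[0][2]<hi)];print("   part",lo,np.round(q.mean(0),4) if len(q)>4 else None,len(q))
E
python3 -c "
from h import *
see();go([.531,.240,.26],down(.9))"
```

```text
16.0333 [0.5295 0.2417 0.3405] [-179.61    0.45    1.05] F [-0.1  0.4  0.3]
wrist screwdriver_tip [([0.5301, 0.2441, 0.1911], 0.9)]
wrist bore_a [([0.5289, 0.2425, 0.0953], 0.86)]
   part -0.15 [0.5289 0.2416 0.2302] 65
   part -0.06 [0.5374 0.2411 0.3067] 383
top screwdriver_tip []
top bore_a [([0.5292, 0.1827, 0.0931], 0.7), ([0.5246, 0.2428, 0.0893], 0.61)]
side screwdriver_tip [([0.5274, 0.2451, 0.1965], 0.62)]
side bore_a [([0.5255, 0.2385, 0.0955], 0.9), ([0.5275, 0.1837, 0.0941], 0.72)]
   part -0.15 [0.526  0.2447 0.2329] 99
   part -0.06 [0.524  0.2502 0.3031] 271
row [0.001, 0.0031, 0.0823] [-0.081, 0.044, 0.022] rows>= 1.9758907685857716 0.07959354486133348
```

>>> {"name": "carry_out", "arguments": {"increments": [[0.001,0.003,0.03,-0.08,0.044,0.02,1],[0.001,0.003,0.06,-0.08,0.044,0.02,1],[0.001,0.003,0.085,-0.08,0.044,0.02,1],[0.001,0.003,0.085,-0.08,0.044,0.02,1],[0.001,0.003,0.085,-0.08,0.044,0.02,1]]}}

```text
time_s: 17.05
ee_pos: [0.5297, 0.24, 0.2554]
orientation: [179.9, 0.2, 0.9]
force: [0.1, 1.0, -1.0]
opening: 0.021
grip_force: 78.9
```

```bash
python3 -c "
from h import *
see();go([.531,.240,.25],down(.9))
T=tcp();f=vision.grab_frame('wrist');a=f['image'][110:290,165:345]
g=vision.grab_frame('side')['image'][190:290,160:260]
cv2.imwrite('pics/p1.png',np.hstack([cv2.resize(a,(400,400),interpolation=cv2.INTER_CUBIC),cv2.resize(g,(400,400),interpolation=cv2.INTER_CUBIC)]))"
```

```text
17.05 [0.5297 0.24   0.2554] [179.94   0.25   0.93] F [ 0.1  1.  -1. ]
wrist screwdriver_tip [([0.53, 0.2412, 0.1087], 0.96)]
wrist bore_a [([0.5303, 0.1855, 0.0959], 0.83), ([0.5334, 0.2432, 0.0912], 0.67)]
   part -0.15 [0.5293 0.2389 0.1418] 74
   part -0.06 [0.5376 0.2388 0.2212] 404
top screwdriver_tip []
top bore_a [([0.5291, 0.2403, 0.0914], 0.65), ([0.53, 0.1821, 0.0936], 0.65)]
side screwdriver_tip [([0.5241, 0.2411, 0.1155], 0.92)]
side bore_a [([0.531, 0.2393, 0.0962], 0.89), ([0.5262, 0.1852, 0.094], 0.81)]
   part -0.15 [0.5278 0.2427 0.1485] 63
   part -0.06 [0.5254 0.2486 0.2181] 193
row [0.0, 0.0003, 0.0074] [-0.002, -0.001, 0.005] rows>= 0.17804406019871222 0.004317604395885816
```

View pics/p1.png

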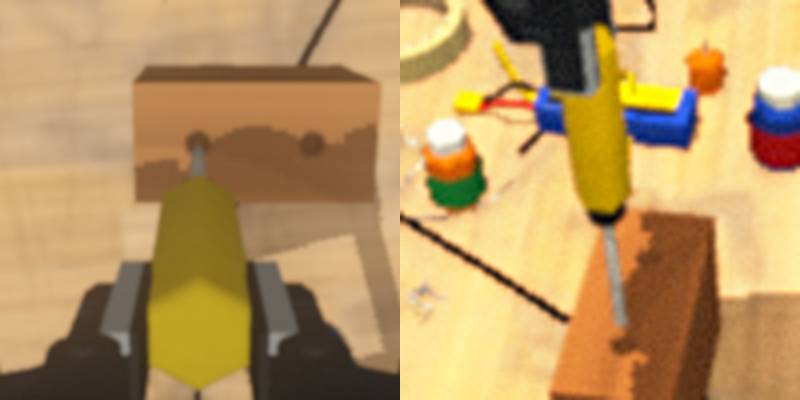

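Wrist crop: the shaft (198,150) lies right at bore_a (198,140). Side crop: the tip (622,325) hangs just above the bore (625,342). Descending by touch.

>>> {"name": "carry_out", "arguments": {"increments": [[0,0,0.004,0,0,0,1],[0,0,0.008,0,0,0,1],[0,0,0.012,0,0,0,1],[0,0,0.015,0,0,0,1],[0,0,0.018,0,0,0,1],[0,0,0.018,0,0,0,1]]}}

```text
time_s: 18.25
ee_pos: [0.5303, 0.2401, 0.2379]
orientation: [180.0, 0.1, 0.9]
force: [-0.5, 0.2, -0.9]
opening: 0.0211
grip_force: 78.9
```

```bash
python3 -c "
from h import *
s=state();print(s['ee_pos'],s['force'],s['torque']);go([.531,.240,.165],down(.9))"
```

```text
[0.53029007 0.24008142 0.23791906] [-0.46606709  0.2330103  -0.85600048] [ 0.0090559   0.02757183 -0.01499824]
row [0.0009, 0.0001, 0.0729] [0.005, 0.02, 0.004] rows>= 1.748742446022875 0.017875632137305825
```

>>> {"name": "carry_out", "arguments": {"increments": [[0,0,0.002,0,0,0,1],[0,0,0.004,0,0,0,1],[0,0,0.006,0,0,0,1],[0,0,0.006,0,0,0,1]]}}

```text
time_s: 18.58
ee_pos: [0.5307, 0.2402, 0.2327]
orientation: [180.0, 0.0, 0.9]
force: [0.1, 0.0, -1.4]
opening: 0.0208
grip_force: 78.9
```

```bash
python3 -c "
from h import *
s=state();print(s['ee_pos'],s['force'],s['torque']);go([.531,.240,.165],down(.9))"
```

```text
[0.53069365 0.24024137 0.23271552] [ 0.10414819  0.04082213 -1.39782839] [ 0.04623556  0.05412039 -0.03624257]
row [0.0004, 0.0002, 0.0677] [0.001, 0.008, 0.005] rows>= 1.6239004013493668 0.007980031487926942
```

>>> {"name": "carry_out", "arguments": {"increments": [[0,0,0.006,0,0,0,1],[0,0,0.012,0,0,0,1],[0,0,0.018,0,0,0,1],[0,0,0.024,0,0,0,1],[0,0,0.03,0,0,0,1],[0,0,0.03,0,0,0,1]]}}

```text
time_s: 19.08
ee_pos: [0.5296, 0.2399, 0.2009]
orientation: [179.9, 0.2, 0.9]
force: [-1.1, -0.5, -1.0]
opening: 0.021
grip_force: 78.9
```

```bash
python3 -c "
from h import *
s=state();print(s['ee_pos'],s['force'],s['torque']);go([.531,.240,.165],down(.9))"
```

```text
[0.52962622 0.23986883 0.20086891] [-1.05011142 -0.54570217 -0.97415434] [-0.0030806   0.00520812  0.0383959 ]
row [0.0015, -0.0001, 0.0359] [0.01, 0.036, 0.004] rows>= 0.8608021953828224 0.03140556437695389
```

Free in the bore. Down to just above the seat.

>>> {"name": "carry_out", "arguments": {"increments": [[0.001,0,0.006,0,0,0,1],[0.001,0,0.012,0,0,0,1],[0.001,0,0.018,0,0,0,1],[0.001,0,0.024,0,0,0,1],[0.001,0,0.03,0,0,0,1],[0.001,0,0.034,0,0,0,1],[0.001,0,0.036,0,0,0,1],[0.001,0,0.036,0,0,0,1]]}}

```text
time_s: 19.75
ee_pos: [0.5314, 0.2402, 0.1663]
orientation: [180.0, 0.1, 0.9]
force: [0.3, -0.2, -0.3]
opening: 0.0211
grip_force: 78.9
```

```bash
python3 -c "
from h import *
s=state();print(s['ee_pos'],s['force'],s['torque'])"
```

```text
[0.5314004  0.24016352 0.16630893] [ 0.30620314 -0.17955031 -0.25988289] [ 0.03570545  0.00953256 -0.01540471]
```

>>> {"name": "carry_out", "arguments": {"increments": [[0,0,0.001,0,0,0,1],[0,0,0.002,0,0,0,1],[0,0,0.003,0,0,0,1],[0,0,0.004,0,0,0,1],[0,0,0.004,0,0,0,1]]}}

```text
time_s: 20.17
ee_pos: [0.5319, 0.2403, 0.1631]
orientation: [-180.0, 0.0, 0.9]
force: [-0.7, 0.2, -0.8]
opening: 0.0207
grip_force: 78.9
```

```bash
python3 -c "
from h import *
s=state();print(s['ee_pos'],s['force'],s['torque'])"
```

```text
[0.5318627  0.24030897 0.16314647] [-0.703608    0.19911986 -0.75031312] [-0.00384768 -0.00306143 -0.01826199]
```

>>> {"name": "carry_out", "arguments": {"increments": [[0,0,0.001,0,0,0,1],[0,0,0.002,0,0,0,1],[0,0,0.002,0,0,0,1],[0,0,0.002,0,0,0,0.3],[0,0,0.002,0,0,0,0.1],[0,0,0.002,0,0,0,-0.2],[0,0,0.002,0,0,0,-0.5],[0,0,0.002,0,0,0,-1],[0,0,0.002,0,0,0,-1],[0,0,0.002,0,0,0,-1],[0,0,0.002,0,0,0,-1],[0,0,0.002,0,0,0,-1]]}}

```text
time_s: 21.17
ee_pos: [0.5319, 0.2403, 0.1612]
orientation: [-180.0, 0.0, 0.9]
force: [-0.1, 0.3, -0.5]
opening: 0.0856
grip_force: 0.0
```

```bash
python3 -c "
from h import *
s=state();print(s['ee_pos'],s['force'],s['opening'],s['grip_force'])"
```

```text
[0.53189651 0.24032513 0.16116855] [-0.11548531  0.33048514 -0.5209307 ] 0.08564588477644183 0.0
```

>>> {"name": "carry_out", "arguments": {"increments": [[0,0,-0.02,0,0,0,-1],[0,0,-0.05,0,0,0,-1],[0,0,-0.08,0,0,0,-1],[0,0,-0.12,0,0,0,-1],[0,0,-0.15,0,0,0,-1],[-0.06,0,-0.17,0,0,0,-1],[-0.06,0,-0.17,0,0,0,-1],[-0.06,0,-0.17,0,0,0,-1],[-0.06,0,-0.17,0,0,0,-1]]}}

```text
time_s: 21.92
ee_pos: [0.4719, 0.2396, 0.3323]
orientation: [-180.0, -0.2, 1.0]
force: [0.4, -0.4, -0.2]
opening: 0.0856
grip_force: 0.0
```

```bash
python3 -c "
from h import *
s=state();T=tcp(s);print(s['time_s'],s['ee_pos'],s['force'])
for k in('wrist','side','top'):
    f=vision.grab_frame(k);P=cloud(f,T=T)
    H=P[(abs(P[:,1]-.24)<.03)&(abs(P[:,0]-.529)<.03)&(P[:,2]>.18)&(P[:,2]<.22)]
    if len(H):print(k,H.mean(0),np.percentile(H[:,2],95),len(H))
    for t in('tray_pull','screwdriver_grip','battery_pack','black_tape','grease_tin'):print(t,[(np.round(r['centre'],3).tolist(),round(r['conf'],2)) for r in vision.spot_point(t,f)[:1]])
    if k=='side':cv2.imwrite('pics/end.png',f['image'])"
```

```text
21.9167 [0.47189469 0.23958953 0.33231692] [ 0.41339588 -0.40761246 -0.17415858]
wrist [0.53066627 0.23905407 0.19861536] 0.20001267777238366 524
tray_pull []
screwdriver_grip [([0.526, 0.243, 0.162], 0.59)]
battery_pack [([0.629, 0.004, -0.001], 0.84)]
black_tape [([0.441, 0.004, 0.0], 0.64)]
grease_tin [([0.361, 0.167, 0.0], 0.69)]
side [0.527778   0.24474168 0.19328673] 0.19882529794856366 198
tray_pull [([0.45, -0.258, 0.034], 0.61)]
screwdriver_grip [([0.53, 0.244, 0.164], 0.7)]
battery_pack [([0.629, 0.001, -0.003], 0.7)]
black_tape [([0.443, -0.002, 0.002], 0.81)]
grease_tin [([0.364, 0.166, -0.002], 0.96)]
top [0.53669976 0.24309655 0.19867643] 0.20199769284853591 24
tray_pull [([0.45, -0.26, 0.035], 0.86)]
screwdriver_grip []
battery_pack [([0.63, -0.004, 0.001], 0.71)]
black_tape [([0.442, -0.002, -0.006], 0.75)]
grease_tin [([0.363, 0.165, 0.003], 0.92)]
```

View pics/end.png

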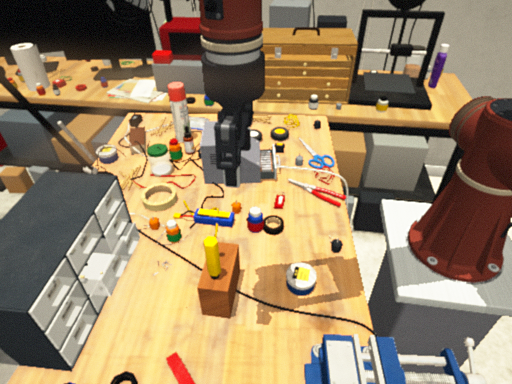

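The screwdriver stands seated in the block at (212,255). Its handle top is at 0.199 m, as it was at the start. The drawer is out, the bystanders haven't moved and the gripper is clear.

```bash
python3 -c "
from h import *
print(ticket.job_done())"
```

```text
the job is handed in; nothing more can be done
None
```

The drawer sprang out about 45 mm, the screwdriver is back fully down in bore_a and released, nothing lying around was moved, and the job is handed in (no verdict was returned).

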